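# Seat the vacuum tub's lid, then take off its port cap of unknown thread hand

### The job

Get the vacuum food tub ready for the pump: first press its blue lid, which stands a little proud, down until it sits fully home on the rim, and then take the dark steel port cap with the yellow wing off the lid. Nobody knows which way this cap unlocks, so try a turn one way and, if it stops short, the other way, never forcing it against its stop; once it is free, lift it straight up. Finish still holding the cap upright in the fingers, well clear above the tub, with the lid left fully seated and the tin, the tea box and the jar left alone.

Things in the scene. Friction and masses are not known exactly. Their poses are not given: they have to be found in the camera images.
- tub: Round white food tub, stuck to the worktop by a suction foot: it cannot move. 148 mm across the body, rim at 84 mm. Origin: centre of its underside on the worktop, z up. The two small grey grips on its side lie at +x and -x of its own frame.
- lid (a joint): Blue round lid, 160 mm across, guided straight down, does not turn: 0 = proud by 6 mm (orange seal shows; top face 96 mm above the worktop), 0.006 = fully seated (top face at 90 mm). Moves only against about 10 N of seal friction and stays where left. Pressing on the cap presses the lid; pulling a locked cap up with more than 10 N pulls the lid up again.
- lid_top (a point): Centre of the lid's flat top face, on the port's axis. Under the cap is a hidden quarter-turn lock: turned the wrong way the cap stops hard 0.2 to 0.5 rad from locked (1 Nm is plenty to feel it; 3 Nm counts as forced); the right way it turns freely, lifts off from 0.9 rad (best 1.2), stops at 1.9. Which way is right changes from start to start and cannot be seen. Locked, it lifts only 3 mm.
- cap: Loose port cap (300 g) in a 5 mm high lip on the middle of the lid: dark steel skirt 68 mm across, 22 mm high; on it a yellow wing bar 52 mm long (its own x), 15 mm thick (its own y), from 22 to 50 mm above the cap's underside. Origin: centre of the underside, which lies on the lid's top face; z up. Locked when its x lies along the tub's x (starts within 0.1 rad of that).
- tuna: Bystander: flat round yellow fish tin, 67 mm across, 33 mm high, on the chopping board (21 mm high). Origin: centre of its underside.
- tea_box: Bystander: red tea box, 62 x 128 x 77 mm, on the chopping board. Origin: centre of its underside.
- jar: Bystander: jar with green lid, 75 mm across, 103 mm high, left of the tub. Origin: centre of its underside.
There are look-alikes about, which are no part of the job. Leave any pink look-alike of the cap alone.

How it is judged:
By the outcome, as a careful person would: the job done as asked, in the order asked, and still so for the second after the job is handed in, while the arm keeps its last pose, push and grip.
It also fails if it takes over 48 s, if anything falls off the work surface, if the arm or the gripper's body presses on something with over 40 N, if the wrist force passes 120 N, or if a joint passes its speed limit or range.

### The arm

A 6-joint arm with a two-finger parallel gripper is mounted at the origin on a cart in front of the work surface, level with it; the furniture and walls round the work are solid. World frame = base frame: x ahead of the robot, y to its left, z up, the work surface at z = 0. Lengths are in m, angles in rad, forces in N, time in s.
With the tool pointing down it reaches from about 0.3 to 0.775 m from the base axis. Payload 14.6 kg.
Tool frame: the origin (TCP) lies at the very end of the fingers, on their centre line; the grasp point (between the pads) lies 19 mm behind it; z points along the fingers, y is the line along which they close (so a half turn about z gives the same grasp; the last joint's range is limited). The gripper opens to 94 mm and grips with 3 to 60 N. Pads are 16 mm wide; open, the fingers measure 119 mm over their backs; the gripper's body (75 mm by 177 mm) begins 78 mm behind the grasp point.
Start: joints at [1.159, 0.3, 1.521, -0, 1.321, -0.067], TCP at [0.186, 0.518, 0.205] pointing down, gripper open.
Joint ranges: [-3.03, 3.03], [-0.79, 2.21], [0.23, 2.52], [-1.04, 4.18], [0, 3.07], [-2.55, 2.55]. Speed limits (rad/s): [2.22, 2.22, 2.57, 3.14, 3.14, 3.14].

### API

Orientations are given as [roll, pitch, yaw] about the fixed x, y, z axes, in that order (R = Rz(yaw) Ry(pitch) Rx(roll)).
In Python, from station import ctrl, camera, camera_info, finder gives the robot as it stands.
- The arm moves only by the tool carry_out, never from a script. Its argument "motion" is a list of rows, each a list of 2 entries, a list of its own where there are three numbers: the shift along the tool's x, y, z as a fraction of full scale, then the turn about the tool's z as a fraction of full scale. A call has 1 to 12 rows; each row is the pose to reach, as a shift and turn from the pose commanded when the call began, along the tool's axes at that moment, turning the shorter way round; what a row does not reach only later rows make up. Full scale, the value 1, is 200 mm for a shift and 360 degrees for a turn. A row lasts 1/10 s, in which the tool goes at most 50 mm and 8.59 degrees, less where a joint would pass 70% of its speed; a pose out of reach is approached as far as the arm can. A call with a number of a shift or a turn outside -1 to 1 is refused whole. A call with a gripper value outside its range is refused whole. "hand" is the closure, from -1 (fully open) to 1 (shut), set as the call begins (left out, the last holds). The fingers move at their own pace and stop on an object; "force" is the grip in N (left out, the last holds). Time passes only in rows, so rows that repeat a pose let the fingers close. It gives the time, the measured TCP pose, the force, the opening and the grip force at its end, in the units of the state.
- ctrl.get_obs(): the state, without advancing time (a new reading comes with each control period).
- camera(name): name is "scene" or "top" or "wrist"; returns (picture, depth): 420x560x3 uint8, blue, green, red; 420x560 float32, m along the optical axis (not along the pixel's ray), 0 where there is no reading.
- camera_info(name): a dict with "camera_matrix" (3x3 intrinsics, pixels), "dist_coeffs" ([k1, k2, p1, p2, k3] as OpenCV has them; the pictures are not rectified), "origin" and "attitude" of the camera in the world. Camera axes: x right, y down, z forward; pixel columns grow to the right and rows downward; lengths in m; the calibration is good to about 2 mm. A picture is of the moment at which its call begins: read the wrist's pose just before it. camera_info takes no time and is no camera call; for the wrist camera it gives the pose at the moment of the call.
- ctrl.hand_in(): hands the job in; it is judged then, once.
Trained networks look in the newest picture that a camera, given by its name, has taken for a name from the list of things; names that differ only in an ending like _2 or _b are one class to them, and where a whole thing is asked for, a point or a joint stands for the part that bears it (a point fixed in the world has none). Each returns a list of dicts, best first, with "conf" (0 to 1); they miss things now and then, are a little off and sometimes report something else, mostly with a low value. They report only what shows in the picture. A call takes as long as a camera call. They do not tell look-alikes from the thing itself.
- finder.boxes_of(camera, query): "location" ([column, row] in pixels, amid what is visible of it).
- finder.cut_out(camera, query): "mask" (420x560 bool, what is visible of it) and "location" ([column, row] in pixels, amid what is visible of it).
- finder.pinpoint(camera, query): "location" ([column, row] in pixels: a listed point, or the origin of a listed thing).
The state is a dict: "time_s": time; "qpos": joint angles; "joint_vel": joint speeds; "tau": joint torques, N m; "ee_pos": TCP position; "eef_rot": TCP orientation; "force": force on the tool from outside, world axes, zero at the start; "moment": the same for the moment, N m; "grip_width": finger opening in m; "grip_force": force on a finger pad.
Only numpy, scipy, OpenCV 4.12 (cv2) and the standard library are available. Lean on these libraries where they do the work, as an engineer would, in place of code of your own. Each camera call takes 0.05 s, during which the arm holds its last target. There are 200 camera calls.

## Working session

There is one attempt and no reset: what is moved stays moved. The work goes in short steps, Python scripts to look and compute and a tool call to move; the robot and the scene stay as the last step left them, time stands still between calls to the robot, and variables do not carry over. Pictures are saved under pics/ and viewed, at most 10 in all, crops included, and the job is handed in when it is done.

Besides the shell and the picture viewer there is one more tool, called after "Emit:" as name(argument=value, ...), one argument or row to a line, values as JSON. carry_out: Moves the arm, as the interface text tells. Its arguments: {"type":"object","properties":{"motion":{"type":"array","items":{"type":"array"}},"hand":{"type":"number"},"force":{"type":"number"}},"required":["motion"]}

```bash
mkdir -p pics; ls
cat > h.py <<'E'
import numpy as np, cv2
from scipy.spatial.transform import Rotation as R
from station import ctrl, camera, camera_info, finder
np.set_printoptions(precision=4, suppress=True)
def pose(ci):
    a=np.array(ci["attitude"],float)
    M=a if a.shape==(3,3) else (R.from_euler('xyz',a).as_matrix() if a.size==3 else R.from_quat(a).as_matrix())
    return np.array(ci["origin"]),M
def world(ci,uv,d):
    uv=np.array(uv,float).reshape(-1,1,2)
    n=cv2.undistortPoints(uv,np.array(ci["camera_matrix"]),np.array(ci["dist_coeffs"])).reshape(-1,2)
    o,M=pose(ci); d=np.asarray(d).reshape(-1,1)
    return o+(np.c_[n,np.ones(len(n))]*d)@M.T
def cloud(ci,depth,mask):
    r,c=np.nonzero(mask&(depth>0)); return world(ci,np.c_[c,r],depth[r,c])
E
python3 - <<'E'
from h import *
print(ctrl.get_obs()); print(camera_info("top"))
ims=[]
for n in("top","scene"):
    ci=camera_info(n); p,d=camera(n); ims.append(p)
    for q in("cap","lid","tub","tuna","tea_box","jar"):
        for m in finder.cut_out(n,q)[:3]:
            if m["conf"]<.2: continue
            P=cloud(ci,d,m["mask"])
            if len(P): print(n,q,round(m["conf"],2),np.array(m["location"]),len(P),"med",np.median(P,0),"lo",np.percentile(P,2,0),"hi",np.percentile(P,98,0))
cv2.imwrite("pics/a.png",cv2.resize(np.hstack(ims),(800,300)))
E
```

```text
pics
{'time_s': 0.0, 'qpos': array([ 1.1594,  0.3004,  1.5216, -0.    ,  1.3207, -0.0666]), 'joint_vel': array([-0.0003,  0.0014, -0.0018, -0.0001,  0.0003,  0.0006]), 'tau': array([ -0.0002, -53.1796, -35.2744,   0.0709,   0.0242,  -0.    ]), 'ee_pos': array([0.1858, 0.5174, 0.2049]), 'eef_rot': array([-3.1405, -0.0001,  2.7968]), 'force': array([ 0.2449, -0.4123, -0.5229]), 'moment': array([0.037 , 0.0361, 0.0192]), 'grip_force': 0.0, 'grip_width': 0.09381580796648224}
{'camera_matrix': array([[391.3258,   0.    , 274.299 ],
       [  0.    , 391.3258, 209.3509],
       [  0.    ,   0.    ,   1.    ]]), 'dist_coeffs': array([-0.0166,  0.    ,  0.    ,  0.    ,  0.    ]), 'origin': array([ 0.3903, -0.0023,  1.1369]), 'attitude': array([-3.0613, -0.0115, -1.5809])}
top cap 0.91 [274.4 241.9] 435 med [ 0.3786 -0.0221  0.0223] lo [ 0.3499 -0.0512  0.018 ] hi [0.4095 0.0085 0.0525]
top cap 0.65 [284.9 177.1] 388 med [ 0.5683 -0.0551  0.023 ] lo [ 0.5412 -0.0832  0.0182] hi [ 0.5997 -0.0275  0.052 ]
top cap 0.58 [204.5 254.3] 454 med [0.3613 0.1701 0.0225] lo [0.3321 0.1416 0.0168] hi [0
[... 1172 characters left out ...]
ub 0.89 [262.7 200.8] 1853 med [0.5054 0.0863 0.0892] lo [0.4573 0.053  0.0018] hi [0.604  0.1973 0.1007]
scene tuna 0.75 [352.3 254.2] 447 med [ 0.5909 -0.2454  0.0517] lo [ 0.5657 -0.2698  0.0264] hi [ 0.6276 -0.2119  0.057 ]
scene tuna 0.49 [262.7 183.1] 353 med [0.5246 0.1148 0.1176] lo [0.4981 0.094  0.0991] hi [0.5619 0.1546 0.147 ]
scene tea_box 0.95 [380.7 305.2] 2114 med [ 0.4969 -0.4242  0.0906] lo [ 0.4858 -0.477   0.0212] hi [ 0.5473 -0.354   0.0997]
scene jar 0.98 [195.7 169.9] 724 med [0.4376 0.3865 0.0687] lo [0.4098 0.3752 0.0066] hi [0.4768 0.4402 0.1055]
scene jar 0.72 [381.4 305. ] 2040 med [ 0.4968 -0.4249  0.092 ] lo [ 0.4858 -0.477   0.0251] hi [ 0.5437 -0.3533  0.0997]
```

View pics/a.png

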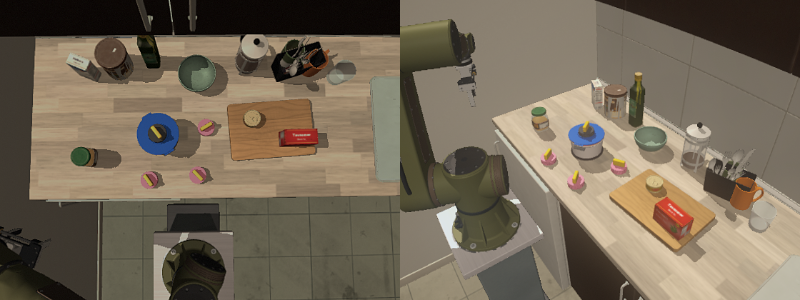

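Run:
```python
from h import *
for n in("top","scene"):
    ci=camera_info(n); p,d=camera(n)
    P=cloud(ci,d,np.ones(d.shape,bool)); 
    r,c=np.nonzero(d>0); hsv=cv2.cvtColor(p,cv2.COLOR_BGR2HSV)[r,c]
    near=np.hypot(P[:,0]-.535,P[:,1]-.127)<.1
    y=near&(P[:,2]>.13)
    print(n,"wing",y.sum(),P[y].mean(0),(P[y].min(0)+P[y].max(0))/2,P[y].max(0))
    if y.sum()>5:
        q=P[y&(P[:,2]>.141)][:,:2]; w,v=np.linalg.eigh(np.cov(q.T)); print("top",len(q),q.mean(0),np.sqrt(w),"yaw",np.arctan2(v[1,1],v[0,1]), cv2.minAreaRect(q.astype(np.float32)*1000))
    b=near&(P[:,2]>.09)&(P[:,2]<.105)&(hsv[:,0]>100)&(hsv[:,0]<130)
    q=(P[b][:,:2]*1000).astype(np.float32); print("lid",cv2.minEnclosingCircle(q),np.median(P[b][:,2]))
    for k in("cap","lid_top","tub"): print(k,[(round(m["conf"],2),m["location"]) for m in finder.pinpoint(n,k)[:4]])
    if n=="top": cv2.imwrite("pics/b.png",cv2.resize(p[140:250,160:300],None,fx=5,fy=5,interpolation=cv2.INTER_CUBIC))
```

```text
top wing 118 [0.5345 0.1273 0.1449] [0.5349 0.1275 0.141 ] [0.5569 0.1465 0.1484]
top 112 [0.535  0.1277] [0.0042 0.015 ] yaw -2.49123675074611 ((535.2728271484375, 127.81305694580078), (51.00925827026367, 14.768145561218262), 37.573062896728516)
lid ((536.3191528320312, 126.70446014404297), 85.85128021240234) 0.09584198004100264
cap [(0.93, [219.5, 186.4]), (0.77, [283.6, 178.3]), (0.69, [275.4, 244.1]), (0.68, [208.2, 251.1])]
lid_top [(0.67, [220.4, 186.0])]
tub [(0.97, [225.5, 190.9])]
scene wing 78 [0.5285 0.1219 0.1419] [0.5309 0.1277 0.1401] [0.5545 0.1478 0.1501]
top 49 [0.5295 0.1242] [0.0044 0.0155] yaw -2.478437519991198 ((531.436279296875, 125.46646118164062), (49.99766540527344, 16.548702239990234), 39.52193832397461)
lid ((532.7672119140625, 128.70748901367188), 88.86414337158203) 0.09585614883617732
cap [(0.92, [246.8, 258.4]), (0.87, [308.2, 236.7]), (0.7, [261.7, 185.4]), (0.61, [209.6, 223.4])]
lid_top [(0.93, [260.8, 185.6])]
tub [(0.95, [261.5, 209.7]), (0.65, [355.5, 259.7])]
```

View pics/b.png

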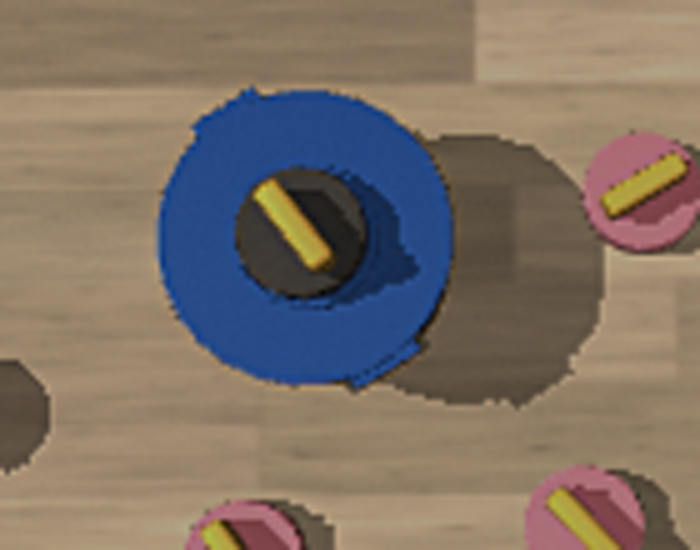

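Emit:
carry_out(
  motion=[
    [[-0.1, -0.05, 0], 0.02],
    [[-0.3, -0.15, 0], 0.04],
    [[-0.5, -0.27, 0], 0.06],
    [[-0.7, -0.38, 0], 0.08],
    [[-0.9, -0.48, 0], 0.1],
    [[-1, -0.54, 0], 0.125],
    [[-1, -0.54, 0], 0.15],
    [[-1, -0.54, 0], 0.17],
    [[-1, -0.54, 0], 0.17],
  ],
  hand=-1,
  force=40,
)

```text
time_s: 2.0
ee_pos: [0.3378, 0.3482, 0.2055]
eef_rot: [3.141, -0.0, 1.726]
force: [-0.1, -0.2, -0.5]
grip_width: 0.0942
grip_force: 0.0
```

```bash
cat >> h.py <<'E'
def rel(xyz,yaw):
    o=ctrl.get_obs(); M=R.from_euler('xyz',o["eef_rot"]); T=R.from_euler('xyz',[np.pi,0,yaw])
    print("t",o["time_s"],"q",o["qpos"],"p",o["ee_pos"],o["eef_rot"])
    print("shift",M.inv().apply(np.array(xyz)-o["ee_pos"])/.2,"turn",(M.inv()*T).as_rotvec()/2/np.pi)
E
python3 -c "
from h import *
rel([.535,.1277,.205],.6505)"
```

```text
t 2.0 q [0.7251 0.1548 1.6988 0.     1.2878 0.57  ] p [0.3378 0.3482 0.2055] [ 3.1415 -0.0001  1.7259]
shift [-1.2417  0.8039  0.0026] turn [ 0.     -0.      0.1712]
```

Emit:
carry_out(
  motion=[
    [[-0.15, 0.1, 0], 0.02],
    [[-0.35, 0.23, 0], 0.04],
    [[-0.55, 0.36, 0], 0.06],
    [[-0.75, 0.48, 0], 0.08],
    [[-0.9, 0.6, 0], 0.1],
    [[-0.95, 0.65, 0], 0.125],
    [[-0.95, 0.65, 0], 0.15],
    [[-0.95, 0.65, 0], 0.171],
    [[-0.95, 0.65, 0], 0.171],
  ],
)

```text
time_s: 2.9
ee_pos: [0.4959, 0.1812, 0.2054]
eef_rot: [-3.142, 0.0, 0.656]
force: [0.6, 0.6, -0.6]
grip_width: 0.0938
grip_force: 0.0
```

Run:
```python
from h import *
rel([.535,.1277,.205],.6505)
ci=camera_info("wrist"); p,d=camera("wrist"); print(ci["origin"])
for n in ("wrist","top"):
    ci=camera_info(n)
    if n=="top": p,d=camera(n)
    P=cloud(ci,d,d>0)
    y=(np.hypot(P[:,0]-.535,P[:,1]-.1277)<.045)
    q=P[y&(P[:,2]>.140)&(P[:,2]<.152)]
    if len(q)>10:
        print(n,len(q),cv2.minAreaRect(q[:,:2].astype(np.float32)*1000),q.mean(0))
    if n=="wrist": cv2.imwrite("pics/c.png",p)
```

```text
t 2.9 q [ 0.281   0.251   1.5835 -0.      1.3073  1.196 ] p [0.4959 0.1812 0.2054] [-3.1415  0.0001  0.6558]
shift [-0.0082  0.3313  0.0018] turn [-0.      0.      0.0008]
[0.5518 0.2245 0.3839]
wrist 1210 ((536.0924682617188, 131.36727905273438), (50.74211883544922, 15.627019882202148), 37.75227737426758) [0.5383 0.135  0.1446]
top 61 ((525.8777465820312, 120.85347747802734), (29.12051773071289, 14.460862159729004), 44.55348205566406) [0.5258 0.1206 0.1452]
```

View pics/c.png

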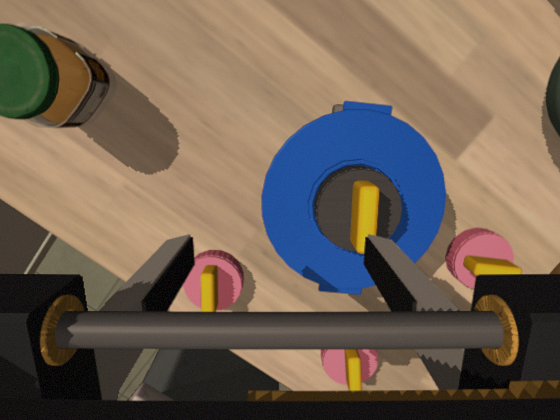

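Emit:
carry_out(
  motion=[
    [[-0.002, 0.1, 0], 0],
    [[-0.004, 0.25, 0], 0],
    [[-0.006, 0.32, 0.05], 0.0],
    [[-0.006, 0.32, 0.1], 0.0],
    [[-0.006, 0.32, 0.1], 0.0],
  ],
)

```text
time_s: 3.5
ee_pos: [0.5327, 0.13, 0.1833]
eef_rot: [-3.14, 0.003, 0.656]
force: [0.4, -0.3, -0.2]
grip_width: 0.094
grip_force: 0.0
```

Run:
```python
from h import *
ci=camera_info("wrist"); p,d=camera("wrist")
P=cloud(ci,d,d>0); r,c=np.nonzero(d>0); hsv=cv2.cvtColor(p,cv2.COLOR_BGR2HSV)[r,c]
q=P[(np.hypot(P[:,0]-.535,P[:,1]-.1277)<.045)&(P[:,2]>.141)&(P[:,2]<.152)]
m=cv2.minAreaRect(q[:,:2].astype(np.float32)*1000); print(len(q),m,np.median(q[:,2]))
b=(P[:,2]>.09)&(P[:,2]<.102)&(hsv[:,0]>100)&(hsv[:,0]<130)&(hsv[:,1]>120)&(np.hypot(P[:,0]-.535,P[:,1]-.1277)<.1)
print(cv2.minEnclosingCircle((P[b][:,:2]*1000).astype(np.float32)),np.median(P[b][:,2]))
# lip/skirt: steel points at skirt top height
s=(P[:,2]>.112)&(P[:,2]<.124)&(np.hypot(P[:,0]-.535,P[:,1]-.1277)<.045)
print("skirt",s.sum(),cv2.minEnclosingCircle((P[s][:,:2]*1000).astype(np.float32)))
rel([.535,.1285,.12],np.deg2rad(m[2]))
cv2.imwrite("pics/d.png",p)
```

```text
1609 ((535.9607543945312, 130.94290161132812), (50.90267562866211, 14.463342666625977), 37.1451301574707) 0.1449160571479016
((535.6819458007812, 131.29443359375), 86.04656219482422) 0.095369843541285
skirt 4859 ((535.3881225585938, 130.75942993164062), 34.7332878112793)
t 3.55 q [0.173  0.316  1.5503 0.0002 1.2775 1.0878] p [0.5329 0.1303 0.1843] [-3.1404  0.0018  0.6559]
shift [0.0032 0.0139 0.3216] turn [-0.0002  0.0003  0.0012]
```

View pics/d.png

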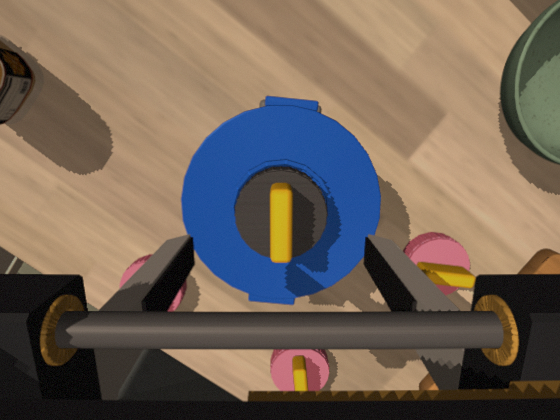

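Emit:
carry_out(
  motion=[
    [[0.008, 0.006, 0.05], 0.0],
    [[0.008, 0.006, 0.15], 0.0],
    [[0.008, 0.006, 0.25], 0.0],
    [[0.008, 0.006, 0.3], 0.0],
    [[0.008, 0.006, 0.315], 0.0],
    [[0.008, 0.006, 0.315], 0.0],
    [[0.008, 0.006, 0.315], 0.0],
  ],
)

```text
time_s: 4.25
ee_pos: [0.5363, 0.1299, 0.1233]
eef_rot: [3.141, -0.001, 0.654]
force: [-0.2, -0.5, 0.7]
grip_width: 0.0941
grip_force: 0.0
```

Emit:
carry_out(
  motion=[
    [[0, 0, 0], 0],
    [[0, 0, 0], 0],
    [[0, 0, 0], 0],
    [[0, 0, 0], 0],
    [[0, 0, 0], 0],
    [[0, 0, 0], 0],
    [[0, 0, 0], 0],
    [[0, 0, 0], 0],
    [[0, 0, 0], 0],
    [[0, 0, 0], 0],
  ],
  hand=1,
  force=20,
)

```text
time_s: 5.25
ee_pos: [0.5359, 0.1297, 0.1224]
eef_rot: [-3.142, 0.0, 0.654]
force: [0.2, 0.3, -0.3]
grip_width: 0.0175
grip_force: 0.0
```

Emit:
carry_out(
  motion=[
    [[0, 0, 0], 0],
    [[0, 0, 0], 0],
    [[0, 0, 0], 0],
    [[0, 0, 0], 0],
  ],
)

```text
time_s: 5.65
ee_pos: [0.5358, 0.1297, 0.1224]
eef_rot: [-3.141, 0.0, 0.654]
force: [-0.2, 0.5, 0.0]
grip_width: 0.0149
grip_force: 20.0
```

Emit:
carry_out(
  motion=[
    [[0, 0, 0.01], 0],
    [[0, 0, 0.02], 0],
    [[0, 0, 0.03], 0],
    [[0, 0, 0.035], 0],
    [[0, 0, 0.035], 0],
  ],
)

```text
time_s: 6.15
ee_pos: [0.5359, 0.1298, 0.1163]
eef_rot: [3.141, -0.001, 0.654]
force: [-4.7, -1.1, 11.1]
grip_width: 0.0146
grip_force: 20.0
```

Emit:
carry_out(
  motion=[
    [[0, 0, 0.008], 0],
    [[0, 0, 0.016], 0],
    [[0, 0, 0.022], 0],
    [[0, 0, 0.022], 0],
  ],
)

```text
time_s: 6.55
ee_pos: [0.5372, 0.1306, 0.1141]
eef_rot: [3.14, -0.005, 0.654]
force: [-6.2, 4.2, 26.8]
grip_width: 0.0148
grip_force: 20.0
```

Emit:
carry_out(
  motion=[
    [[0, 0, 0.008], 0],
    [[0, 0, 0.014], 0],
    [[0, 0, 0.014], 0],
  ],
)

```text
time_s: 6.85
ee_pos: [0.5376, 0.1309, 0.112]
eef_rot: [3.14, -0.006, 0.654]
force: [-7.1, 5.0, 32.7]
grip_width: 0.0148
grip_force: 25.9
```

Run:
```python
from h import *
print(ctrl.get_obs()["force"],ctrl.get_obs()["ee_pos"],ctrl.get_obs()["moment"])
for n in("wrist","top","scene"):
    ci=camera_info(n); p,d=camera(n)
    P=cloud(ci,d,d>0); r,c=np.nonzero(d>0); hsv=cv2.cvtColor(p,cv2.COLOR_BGR2HSV)[r,c]
    rr=np.hypot(P[:,0]-.535,P[:,1]-.1295)
    b=(P[:,2]>.08)&(P[:,2]<.105)&(hsv[:,0]>100)&(hsv[:,0]<130)&(hsv[:,1]>120)&(rr<.075)&(rr>.045)
    print(n,b.sum(),np.median(P[b][:,2]))
    o=(hsv[:,0]>5)&(hsv[:,0]<20)&(hsv[:,1]>180)&(rr<.1)&(P[:,2]>.07); print("orange",o.sum())
```

```text
[-7.1379  4.9907 32.6675] [0.5376 0.1309 0.112 ] [ 1.1349  1.6945 -0.0307]
wrist 18952 0.08915987096016018
orange 2133
top 338 0.08948143925121332
orange 0
scene 440 0.08955472969547973
orange 0
```

Emit:
carry_out(
  motion=[
    [[0, 0, -0.005], 0],
    [[0, 0, -0.01], 0],
    [[0, 0, -0.013], 0],
    [[0, 0, -0.013], 0],
  ],
  force=30,
)

```text
time_s: 7.4
ee_pos: [0.5371, 0.1304, 0.1122]
eef_rot: [3.14, -0.004, 0.654]
force: [2.6, 3.7, 8.6]
grip_width: 0.0149
grip_force: 33.8
```

Emit:
carry_out(
  motion=[
    [[0, 0, 0], 0.005],
    [[0, 0, 0], 0.01],
    [[0, 0, 0], 0.015],
    [[0, 0, 0], 0.02],
    [[0, 0, 0], 0.02],
  ],
)

```text
time_s: 7.9
ee_pos: [0.5369, 0.1299, 0.1121]
eef_rot: [3.14, -0.003, 0.528]
force: [-0.2, 0.7, 9.4]
grip_width: 0.0151
grip_force: 33.9
```

```bash
python3 -c "
from h import *
o=ctrl.get_obs(); print(o)"
```

```text
{'time_s': 7.9, 'qpos': array([0.171 , 0.397 , 1.6191, 0.    , 1.1222, 1.2142]), 'joint_vel': array([ 0.0021, -0.0001,  0.0007, -0.0008,  0.0008, -0.026 ]), 'tau': array([ -0.3211, -49.927 , -28.2582,  -0.1403,   0.0981,   0.614 ]), 'ee_pos': array([0.5369, 0.1299, 0.1121]), 'eef_rot': array([ 3.1404, -0.0031,  0.5276]), 'force': array([-0.1842,  0.7112,  9.4315]), 'moment': array([ 0.1673, -0.0151,  0.0918]), 'grip_force': 33.86960385949351, 'grip_width': 0.015076840926657021}
```

Emit:
carry_out(
  motion=[
    [[0, 0, 0], 0.004],
    [[0, 0, 0], 0.008],
    [[0, 0, 0], 0.012],
    [[0, 0, 0], 0.012],
  ],
)

```text
time_s: 8.3
ee_pos: [0.5369, 0.1298, 0.1121]
eef_rot: [3.141, -0.003, 0.452]
force: [0.6, -0.3, 9.9]
grip_width: 0.0147
grip_force: 33.9
```

```bash
cat > s.py <<'E'
from h import *
o=ctrl.get_obs(); print(o["eef_rot"][2],o["force"],o["moment"],"tau6",o["tau"][5],o["qpos"][5])
E
python3 s.py
```

```text
0.4524144888523143 [ 0.5819 -0.2741  9.8524] [ 0.1354 -0.0491  0.0915] tau6 0.529490802437067 1.2893992550968425
```

Emit:
carry_out(
  motion=[
    [[0, 0, 0], 0.003],
    [[0, 0, 0], 0.006],
    [[0, 0, 0], 0.009],
    [[0, 0, 0], 0.009],
  ],
)

```text
time_s: 8.7
ee_pos: [0.5369, 0.1298, 0.1121]
eef_rot: [3.141, -0.003, 0.396]
force: [-0.8, -0.0, 9.5]
grip_width: 0.0147
grip_force: 33.9
```

```bash
python3 s.py
```

```text
0.39617507704102817 [-0.8323 -0.0146  9.492 ] [ 0.0851 -0.0707  0.1503] tau6 0.44566869735717773 1.3456679041427393
```

Emit:
carry_out(
  motion=[
    [[0, 0, 0], 0.003],
    [[0, 0, 0], 0.006],
    [[0, 0, 0], 0.009],
    [[0, 0, 0], 0.009],
  ],
)

```text
time_s: 9.1
ee_pos: [0.5369, 0.1301, 0.1122]
eef_rot: [3.141, -0.004, 0.34]
force: [-0.3, 2.5, 9.5]
grip_width: 0.0148
grip_force: 33.9
```

```bash
python3 s.py
```

```text
0.3397451654347805 [-0.3082  2.4977  9.5461] [ 0.4837 -0.0509  0.1648] tau6 0.48530783504247665 1.402180701226161
```

Emit:
carry_out(
  motion=[
    [[0, 0, 0], 0.003],
    [[0, 0, 0], 0.006],
    [[0, 0, 0], 0.006],
  ],
)

```text
time_s: 9.4
ee_pos: [0.5369, 0.1305, 0.1121]
eef_rot: [-3.141, -0.004, 0.302]
force: [-0.5, 5.3, 10.1]
grip_width: 0.0149
grip_force: 33.9
```

```bash
python3 s.py
```

```text
0.3022109213118813 [-0.4602  5.2645 10.0925] [ 0.9841 -0.0889  0.2341] tau6 0.5481827817857265 1.4398595222359083
```

Emit:
carry_out(
  motion=[
    [[0, 0, 0], 0.003],
    [[0, 0, 0], 0.006],
    [[0, 0, 0], 0.006],
  ],
)

```text
time_s: 9.7
ee_pos: [0.5369, 0.131, 0.1122]
eef_rot: [-3.14, -0.004, 0.265]
force: [-0.2, 9.3, 8.6]
grip_width: 0.0144
grip_force: 34.2
```

```bash
python3 s.py
```

```text
0.26470390060374216 [-0.1858  9.2876  8.6319] [ 1.6742 -0.106   0.2905] tau6 0.6232874281704426 1.4775089587498766
```

Emit:
carry_out(
  motion=[
    [[0, 0, 0], 0.003],
    [[0, 0, 0], 0.006],
    [[0, 0, 0], 0.006],
  ],
)

```text
time_s: 10.0
ee_pos: [0.5369, 0.1315, 0.1122]
eef_rot: [-3.139, -0.004, 0.227]
force: [1.1, 11.4, 7.3]
grip_width: 0.0148
grip_force: 34.4
```

```bash
python3 s.py
```

```text
0.22726428890646533 [ 1.0589 11.4432  7.3311] [ 2.3178 -0.1339  0.4174] tau6 0.7109039649367332 1.5150829751258659
```

Emit:
carry_out(
  motion=[
    [[0, 0, 0], 0.003],
    [[0, 0, 0], 0.006],
    [[0, 0, 0], 0.006],
  ],
)

```text
time_s: 10.3
ee_pos: [0.5369, 0.1318, 0.1122]
eef_rot: [-3.139, -0.005, 0.19]
force: [1.9, 14.8, 7.4]
grip_width: 0.0145
grip_force: 34.5
```

Run:
```python
exec(open("s.py").read())
ci=camera_info("wrist"); p,d=camera("wrist"); cv2.imwrite("pics/e.png",p)
```

```text
0.189850729677552 [ 1.9258 14.7608  7.3942] [ 2.8239 -0.1871  0.5416] tau6 0.8400367386639118 1.5526563837821235
```

View pics/e.png

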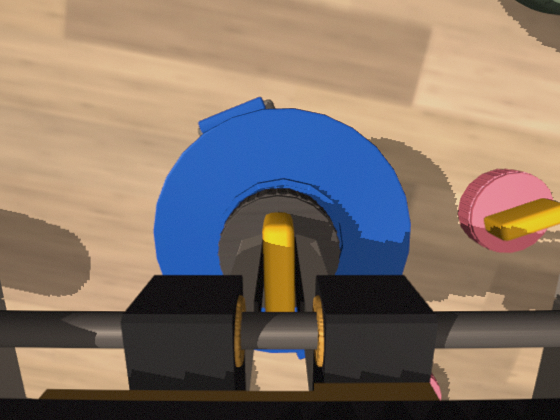

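Run:
```python
from h import *
ci=camera_info("wrist"); p,d=camera("wrist")
P=cloud(ci,d,d>0); r,c=np.nonzero(d>0); hsv=cv2.cvtColor(p,cv2.COLOR_BGR2HSV)[r,c]
y=(hsv[:,0]>15)&(hsv[:,0]<35)&(hsv[:,1]>120)&(np.hypot(P[:,0]-.535,P[:,1]-.13)<.045)&(P[:,2]>.132)
q=P[y]; print(len(q),np.median(q[:,2]),cv2.minAreaRect(q[:,:2].astype(np.float32)*1000))
w,v=np.linalg.eigh(np.cov(q[:,:2].T)); print("pca yaw",np.arctan(v[1,1]/v[0,1]), "range",q.min(0),q.max(0))
rr=np.hypot(P[:,0]-.535,P[:,1]-.13)
b=(hsv[:,0]>100)&(hsv[:,0]<130)&(hsv[:,1]>120)&(rr<.1)&(P[:,2]>.07); print("lid z",np.median(P[b][:,2]))
# lid tabs -> tub x direction
t=b&(rr>.082)&(P[:,2]>.07)
a=np.arctan2(P[t][:,1]-.13,P[t][:,0]-.535); print(np.histogram(a,36,(-np.pi,np.pi))[0])
s=(P[:,2]>.103)&(P[:,2]<.115)&(rr<.05)&(hsv[:,1]<100); print("skirt",s.sum(),cv2.minEnclosingCircle((P[s][:,:2]*1000).astype(np.float32)))
```

```text
8469 0.23349113841052604 ((551.8787841796875, 131.77114868164062), (60.81097412109375, 60.35685348510742), 48.68537521362305)
pca yaw -1.3697319538029535 range [0.5142 0.1019 0.132 ] [0.5748 0.173  0.2463]
lid z 0.08927576068631221
[  0  13  10   0   0   0   0   0   0   0   0   0   0   0   0   0   0   0
   0  35 193 167 116   0   0   0   0   0   0   0   0   0   0   0   0   0]
skirt 4489 ((536.1738891601562, 132.52833557128906), 34.226741790771484)
```

Emit:
carry_out(
  motion=[
    [[0, 0, 0], -0.01],
    [[0, 0, 0], -0.02],
    [[0, 0, 0], -0.03],
    [[0, 0, 0], -0.04],
    [[0, 0, 0], -0.05],
    [[0, 0, 0], -0.06],
    [[0, 0, 0], -0.074],
    [[0, 0, 0], -0.084],
    [[0, 0, 0], -0.094],
    [[0, 0, 0], -0.094],
  ],
)

```text
time_s: 11.4
ee_pos: [0.537, 0.1298, 0.1121]
eef_rot: [3.14, -0.003, 0.782]
force: [0.5, -0.7, 10.2]
grip_width: 0.015
grip_force: 34.4
```

```bash
python3 s.py
```

```text
0.7818988977106849 [ 0.5302 -0.6688 10.2269] [ 0.2021 -0.0809  0.0333] tau6 -1.0244030132889748 0.9597258769576903
```

Emit:
carry_out(
  motion=[
    [[0, 0, 0], -0.005],
    [[0, 0, 0], -0.01],
    [[0, 0, 0], -0.015],
    [[0, 0, 0], -0.02],
    [[0, 0, 0], -0.025],
    [[0, 0, 0], -0.03],
    [[0, 0, 0], -0.03],
  ],
)

```text
time_s: 12.1
ee_pos: [0.5365, 0.1304, 0.1121]
eef_rot: [3.141, -0.003, 0.969]
force: [-2.6, 3.3, 11.8]
grip_width: 0.0145
grip_force: 34.5
```

```bash
python3 s.py
```

```text
0.9691427372305208 [-2.6112  3.2822 11.82  ] [ 0.85    0.5662 -0.2424] tau6 -0.7726809941232204 0.772592838246716
```

Emit:
carry_out(
  motion=[
    [[0, 0, 0], -0.004],
    [[0, 0, 0], -0.008],
    [[0, 0, 0], -0.008],
  ],
)

```text
time_s: 12.4
ee_pos: [0.5365, 0.1304, 0.1121]
eef_rot: [3.14, -0.003, 1.019]
force: [-1.6, 4.8, 12.2]
grip_width: 0.0149
grip_force: 34.4
```

```bash
python3 s.py
```

```text
1.0191967837276525 [-1.5571  4.7544 12.2092] [ 0.9658  0.6479 -0.2253] tau6 -0.6823641993105412 0.7225140048020836
```

Emit:
carry_out(
  motion=[
    [[0, 0, 0], -0.004],
    [[0, 0, 0], -0.008],
    [[0, 0, 0], -0.008],
  ],
)

```text
time_s: 12.7
ee_pos: [0.5365, 0.1304, 0.1121]
eef_rot: [3.14, -0.002, 1.069]
force: [-2.4, 3.6, 11.2]
grip_width: 0.0149
grip_force: 34.4
```

```bash
python3 s.py
```

```text
1.0694979656045718 [-2.4359  3.5877 11.2319] [ 0.9295  0.6823 -0.182 ] tau6 -0.6624030321836472 0.6722511180002895
```

Emit:
carry_out(
  motion=[
    [[0, 0, 0], -0.006],
    [[0, 0, 0], -0.012],
    [[0, 0, 0], -0.018],
    [[0, 0, 0], -0.024],
    [[0, 0, 0], -0.03],
    [[0, 0, 0], -0.03],
  ],
)

```text
time_s: 13.3
ee_pos: [0.5362, 0.1306, 0.1121]
eef_rot: [3.141, -0.002, 1.258]
force: [-5.1, 5.4, 13.7]
grip_width: 0.0146
grip_force: 34.4
```

```bash
python3 s.py
```

```text
1.2582843328024425 [-5.1464  5.4176 13.749 ] [ 1.1873  1.1808 -0.3945] tau6 -1.0214656591415405 0.4834828828792527
```

Emit:
carry_out(
  motion=[
    [[0.002, -0.003, -0.002], -0.008],
    [[0.002, -0.003, -0.002], -0.018],
    [[0.002, -0.003, -0.002], -0.028],
    [[0.002, -0.003, -0.002], -0.038],
    [[0.002, -0.003, -0.002], -0.048],
    [[0.002, -0.003, -0.002], -0.048],
  ],
)

```text
time_s: 13.9
ee_pos: [0.5357, 0.1308, 0.1122]
eef_rot: [3.14, -0.001, 1.561]
force: [-4.0, 2.2, 9.2]
grip_width: 0.0147
grip_force: 33.4
```

```bash
python3 s.py
```

```text
1.560934412904448 [-4.0456  2.1863  9.223 ] [ 0.798   0.8187 -0.1348] tau6 -1.2489977851510048 0.18193860335326958
```

Emit:
carry_out(
  motion=[
    [[0, -0.002, 0], -0.008],
    [[0, -0.002, 0], -0.018],
    [[0, -0.002, 0], -0.028],
    [[0, -0.002, 0], -0.038],
    [[0, -0.002, 0], -0.043],
    [[0, -0.002, 0], -0.043],
  ],
)

```text
time_s: 14.5
ee_pos: [0.5349, 0.1309, 0.1121]
eef_rot: [3.141, -0.001, 1.83]
force: [-7.1, 4.6, 11.9]
grip_width: 0.015
grip_force: 33.6
```

```bash
python3 s.py
```

```text
1.830016741135537 [-7.0778  4.5704 11.9188] [ 0.9747  1.4735 -0.2104] tau6 -0.8355031348764896 -0.08698843862690872
```

Emit:
carry_out(
  motion=[
    [[0.003, -0.004, 0], 0],
    [[0.003, -0.004, -0.005], 0],
    [[0.003, -0.004, -0.01], 0],
    [[0.003, -0.004, -0.014], 0],
    [[0.003, -0.004, -0.014], 0],
  ],
)

```text
time_s: 15.0
ee_pos: [0.5337, 0.1307, 0.1136]
eef_rot: [-3.141, -0.0, 1.829]
force: [-1.2, 4.1, -5.1]
grip_width: 0.0149
grip_force: 33.2
```

Emit:
carry_out(
  motion=[
    [[0, 0, -0.005], 0],
    [[0, 0, -0.01], 0],
    [[0, 0, -0.01], 0],
  ],
)

```text
time_s: 15.3
ee_pos: [0.534, 0.1306, 0.1161]
eef_rot: [-3.141, -0.0, 1.829]
force: [-1.7, 3.5, -4.6]
grip_width: 0.0152
grip_force: 33.2
```

Emit:
carry_out(
  motion=[
    [[0, 0, -0.01], 0],
    [[0, 0, -0.02], 0],
    [[0, 0, -0.03], 0],
    [[0, 0, -0.03], 0],
  ],
)

```text
time_s: 15.7
ee_pos: [0.5342, 0.1306, 0.1225]
eef_rot: [3.141, 0.0, 1.829]
force: [-1.9, 3.2, -2.9]
grip_width: 0.0148
grip_force: 33.4
```

Emit:
carry_out(
  motion=[
    [[0, 0, -0.03], 0],
    [[0, 0, -0.1], 0],
    [[0, 0, -0.2], 0],
    [[0, 0, -0.3], 0],
    [[0, 0, -0.4], 0],
    [[0, 0, -0.5], 0],
    [[0, 0, -0.55], 0],
    [[0, 0, -0.55], 0],
    [[0, 0, -0.55], 0],
  ],
)

```text
time_s: 16.6
ee_pos: [0.5339, 0.1305, 0.2316]
eef_rot: [-3.141, 0.0, 1.829]
force: [-0.6, 0.1, -3.6]
grip_width: 0.0148
grip_force: 33.2
```

Run:
```python
exec(open("s.py").read())
ims=[]
for n in("top","scene"):
    ci=camera_info(n); p,d=camera(n); ims.append(p[100:300,130:400])
    P=cloud(ci,d,d>0); r,c=np.nonzero(d>0); hsv=cv2.cvtColor(p,cv2.COLOR_BGR2HSV)[r,c]
    rr=np.hypot(P[:,0]-.535,P[:,1]-.1305)
    b=(P[:,2]>.08)&(P[:,2]<.105)&(hsv[:,0]>100)&(hsv[:,0]<130)&(hsv[:,1]>120)&(rr<.075)
    print(n,b.sum(),np.median(P[b][:,2]))
cv2.imwrite("pics/f.png",cv2.resize(np.hstack(ims),(800,296)))
```

```text
1.8291080332415182 [-0.5982  0.0929 -3.5511] [-0.0772  0.0461  0.0051] tau6 0.0002652825423865579 -0.08512656985637937
top 643 0.08990067022663939
scene 830 0.09003944359399424
```

View pics/f.png

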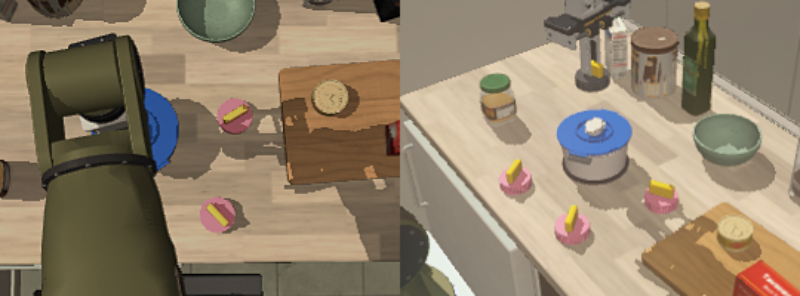

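Run:
```python
from h import *
for n in("scene","top","wrist"):
    ci=camera_info(n); p,d=camera(n)
    P=cloud(ci,d,d>0); r,c=np.nonzero(d>0); hsv=cv2.cvtColor(p,cv2.COLOR_BGR2HSV)[r,c]
    rr=np.hypot(P[:,0]-.535,P[:,1]-.1305)
    b=(P[:,2]>.08)&(P[:,2]<.105)&(hsv[:,0]>100)&(hsv[:,0]<130)&(hsv[:,1]>120)&(rr<.075)&(rr>.045)
    print(n,b.sum(),np.median(P[b][:,2]),P[b][:,2].mean())
```

```text
scene 646 0.08972303324387837 0.0897156789156457
top 535 0.08981126578503607 0.08973900459513025
wrist 8490 0.08934614050486472 0.08934620358930685
```

```bash
python3 -c "
from station import ctrl
print(ctrl.hand_in())"
```

```text
the job is handed in; nothing more can be done
None
```

I handed the job in: the lid is pressed fully home, and the cap is off and held upright about 0.11 m above the lid. It stopped short clockwise (seen from above), so I unlocked it counter-clockwise; the tin, tea box and jar were left alone.

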